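# Clamp a preserve jar in the labelling jig

## Robot

A 7-joint arm with a two-finger parallel gripper is mounted at the origin on the work surface. World frame = base frame: x ahead of the robot, y to its left, z up, the work surface at z = 0. Lengths are in m, angles in rad, forces in N, time in s.
With the tool pointing down it reaches from about 0.4 to 0.85 m from the base axis. Payload 10.4 kg.
Tool frame: the origin (TCP) lies between the finger pads; the fingertips stand 25 mm ahead of it and the grasp point (between the pads) lies 6 mm ahead of it; x points along the fingers, y is the direction in which the jaws open and shut, and the axes are right-handed (so a half turn about x gives the same grasp; the last joint's range is limited). The gripper opens to 87 mm and grips with 3 to 60 N. Pads are 19 mm wide; open, the fingers measure 117 mm over their backs; the gripper's body (75 mm by 190 mm) begins 51 mm behind the grasp point.
Start: joints at [1.149, 0.332, -0.065, 1.46, 0.022, 1.35, -0.088], TCP at [0.243, -0.576, 0.248] pointing down, gripper open.
Joint ranges: [-2.6, 2.6], [-0.5, 2.12], [-1.47, 1.34], [0.16, 2.42], [-1.27, 4.41], [0.06, 2.06], [-2.6, 2.6]. Speed limits (rad/s): [2.22, 2.22, 2.79, 2.79, 3.14, 3.14, 3.14].

## Interface

Orientations are given as a unit quaternion [x, y, z, w].
In Python, from bench import r gives the robot as it stands.
- The arm moves only by the shell command python3 -m pendant 'ROWS' [FORCE]. ROWS is JSON, a list of rows, each an object with "translation": the shift along the world's x, y, z in cm, a list of three; "angular": the turn, a rotation vector about the world's x, y, z in degrees, a list of three; "hand": the opening, from -1 (shut) to 1 (fully open). In form: [{"translation": [dx, dy, dz], "angular": [wx, wy, wz], "hand": hand}, ...]. A call has 1 to 20 rows; each row shifts and turns the commanded pose from where the row before left it; what a row does not reach is not made up. A row lasts 1/10 s, in which the tool goes at most 50 mm and 8.59 degrees, less where a joint would pass 70% of its speed; a pose out of reach is approached as far as the arm can. A call is refused whole if a number of a shift passes 5 or a number of a turn 8.59, either way. A call with a gripper value outside its range is refused whole. The fingers move at their own pace and stop on an object; FORCE is the grip in N (left out, the last holds). Time passes only in rows, so rows that do not move let the fingers close. It gives the time, the measured TCP pose, the force and the opening at its end, in the units of the state.
- r.read_state(): the state, without advancing time (a new reading comes with each control period).
- r.camera(name): name is "scene" or "top" or "wrist"; returns the picture (400x640x3 uint8, red, green, blue); there is no depth.
- r.camera_info(name): a dict with "fx", "fy", "cx", "cy" (pixels), "rvec" (rotation vector, rad) and "tvec" (3), from world to camera coordinates, as OpenCV has them; the wrist camera has in their place "mount" (4x4, takes a point from camera to tool coordinates, whose origin is the TCP and whose axes are the tool frame's). Camera axes: x right, y down, z forward; pixel columns grow to the right and rows downward; lengths in m; the calibration is good to about 2 mm. The wrist camera is an equidistant fisheye: a pixel r from the principal point sees the ray r / f radians off the axis. A picture is of the moment at which its call begins: read the wrist's pose just before it. camera_info takes no time and is no camera call.
- r.close_job(): hands the job in, once; it reports no verdict.
Trained networks look in the newest picture that a camera, given by its name, has taken for a name from the list of things; names that differ only in an ending like _2 or _b are one class to them, and where a whole thing is asked for, a point or a joint stands for the part that bears it (a point fixed in the world has none). Each returns a list of dicts, best first, with "confidence" (0 to 1); they miss things now and then, are a little off and sometimes report something else, mostly with a low value. They report only what shows in the picture. A call takes as long as a camera call.
- r.find_in(camera, name): "point" ([row, column] in pixels, amid what is visible of it).
- r.mark_of(camera, name): "point" ([row, column] in pixels: a listed point, or the origin of a listed thing).
The state is a dict: "time": time; "joint_positions": joint angles; "joint_vel": joint speeds; "joint_torque": joint torques, N m; "ee_pos": TCP position; "eef_rot": TCP orientation; "ft_force": force on the tool from outside, world axes, zero at the start; "torque": the same for the moment, N m; "width": finger opening in m.
Only numpy, scipy, OpenCV 4.12 (cv2) and the standard library are available. Lean on these libraries where they do the work, as an engineer would, in place of code of your own. Each camera call takes 0.05 s, during which the arm holds its last target.

## Task

Get the jar ready for its label: slide the small jar along the plywood board until it sits fully home, touching both walls of the wooden V stop, then push the toggle clamp's handle down past its dead point until it snaps into lock with the rubber foot pressing on the jar's lid. Only push: the jar stays upright on the board and is never lifted, and the label roll, the taller jar and the cup are left alone.

Things in the scene. Friction and masses are not known exactly. Their poses are not given: they have to be found in the camera images.
- jig: Labelling jig, fixed: plywood board 260 mm (its x) by 360 mm (its y), 16 mm thick, with a V stop and a steel toggle clamp. Origin: centre of the board's underside, z up. V stop: two wooden walls 14 mm thick, 32 mm high above the board, each at 45 degrees to the jig's x; the V opens toward jig -x (the robot's side), mouth 105 mm wide, and closes toward +x.
- jig_seat (a point): Point on the board's top surface (16 mm above the jig's origin) where the centre of the jar's underside is when the jar touches both V walls. At jig x = 35, y = -90 mm.
- jar: Small loose glass jar with red filling and a plain steel screw lid: 70 mm diameter, 76 mm high, lid 66 mm diameter; about 0.33 kg. Stands on the jig's board, in front of the V stop (toward the jig's -x). Origin: centre of its underside.
- clamp_pivot (a point): Pivot of the clamp's handle and arm, 115 mm above the jig's underside, at jig x = 35, y = 10 mm, on a steel column 50 mm (x) by 44 mm (y), 132 mm high. Pivot axis level, along jig x: the handle is on the +y side, the arm swings down to the -y side, over the seat. While open, the arm stands almost upright, its end 225 mm above the underside.
- clamp_lever (a joint): Angle (rad) of the clamp handle. 0: open, handle 1.0 rad above level, toward jig +y. Grows as the handle is pushed outward and down. Dead point at 0.75 (0.25 rad above level); beyond it a spring draws the handle on by itself to the stop at 1.3, locked, 0.3 rad below level. Before it the spring drives it back open; pushing takes up to about 12 N at the grip. The arm comes down with it.
- clamp_grip (a point): Middle of the upper face of the handle's black grip, the face to push: 115 mm out from the pivot, 8 mm off the handle's centre line. The grip is a flat bar 30 mm wide (along jig x), 16 mm thick, from 67 to 145 mm from the pivot. The point turns with the handle: its y points out along the handle, its z is the upper face's normal.
- clamp_foot: Round rubber foot of the clamp, 24 mm diameter, on a sprung spindle at the end of the clamp arm, 100 mm from the pivot. In lock it presses down on the middle of the jar's lid with about 6 N. Origin: on the arm's centre line, 29 mm from the foot's face.
- label_roll: Bystander: roll of blank white labels lying flat on the board, 64 mm diameter, 28 mm high. Origin: centre of its underside.
- spare_jar: Bystander: taller glass jar with a green lid, 72 mm diameter, 125 mm high, on the table at the robot's left. Origin: centre of its underside.
- cup: Bystander: white cup, 76 mm diameter, 85 mm high, on the table at the robot's right. Origin: centre of its underside.

How it is judged:
By the outcome, as a careful person would: the job done as asked, in the order asked, and still so for the second after the job is handed in, with the robot touching nothing.
It also fails if it takes over 51 s, if anything falls off the work surface, if the arm or the gripper's body presses on something with over 40 N, if the wrist force passes 120 N, or if a joint passes its speed limit or range.

## Working session

There is one attempt and no reset: what is moved stays moved. The work goes in short steps, Python scripts to look and compute and a shell command to move; the robot and the scene stay as the last step left them, time stands still between calls to the robot, and variables do not carry over. Pictures are saved under pics/ and viewed, and the job is handed in when it is done.

```bash
ls; mkdir -p pics; python3 - <<'E'
from bench import r
import cv2
s=r.read_state()
for k in s: print(k,s[k])
for c in ["scene","top","wrist"]:
    im=r.camera(c); cv2.imwrite(f"pics/{c}0.png",im[:,:,::-1]); print(c,r.camera_info(c))
    for n in ["jig","jig_seat","jar","clamp_pivot","clamp_grip","clamp_foot","label_roll","spare_jar","cup"]:
        try:
            f=r.find_in(c,n) if n!="jig_seat" else []
        except Exception as e: f=[str(e)]
        m=r.mark_of(c,n)
        print(n,"F",f[:2],"M",m[:2])
print(r.read_state()["time"])
E
```

```text
pics
time 0.0
joint_positions [ 1.14941508  0.33287714 -0.06472479  1.46092118  0.02160176  1.34989893
 -0.08849027]
joint_vel [-6.86689472e-04 -2.52590183e-04  1.02698982e-04  1.11336925e-03
 -4.01656955e-05  1.08727188e-03 -1.85292148e-03]
joint_torque [-2.03424711e-04 -6.23259473e+01  2.45830603e-02 -3.89897203e+01
 -6.11802726e-02  3.96525313e-02  1.23721584e-04]
ee_pos [ 0.24256049 -0.57563803  0.2467603 ]
eef_rot [-0.69297447 -0.14056056  0.693212   -0.13959307]
ft_force [-0.01275512 -0.30353595 -0.28548339]
torque [ 0.0277907   0.02094545 -0.00467309]
width 0.08723489303751318
scene {'fx': 404.69189582591474, 'fy': 404.69189582591474, 'cx': 325.07664697809224, 'cy': 199.220537391919, 'rvec': array([ 2.28277354,  1.22475491, -0.36986861]), 'tvec': array([-0.30394475, -0.30491074,  1.41274672])}
jig F [{'point': [240.4, 340.8], 'confidence': 0.58}] M [{'point': [233.0, 338.2], 'confidence': 0.63}, {'point': [234.6, 306.5], 'confidence': 0.47}]
jig_seat F [] M [{'point': [256.8, 323.8], 'confidence': 0.74}]
jar F [{'point': [230.2, 304.8], 'confidence': 0.91}] M [{'point': [233.5
[... 1824 characters left out ...]
confidence': 0.9}] M [{'point': [223.2, 442.7], 'confidence': 0.78}]
wrist {'fx': 309.70691628693146, 'fy': 309.70691628693146, 'cx': 321.80315261454973, 'cy': 199.73233477406265, 'mount': array([[-8.11038394e-04, -2.52199104e-01,  9.67675025e-01,
        -1.35990441e-01],
       [ 9.99999473e-01,  4.04287197e-04,  9.43497364e-04,
        -5.31908166e-04],
       [-6.29167813e-04,  9.67675280e-01,  2.52198643e-01,
        -6.85855659e-02],
       [ 0.00000000e+00,  0.00000000e+00,  0.00000000e+00,
         1.00000000e+00]])}
jig F [] M []
jig_seat F [] M []
jar F [] M []
clamp_pivot F [] M []
clamp_grip F [] M []
clamp_foot F [] M []
label_roll F [] M []
spare_jar F [] M []
cup F [] M []
2.7
```

View images.

```bash
python3 - <<'E'
import cv2
a=cv2.imread("pics/scene0.png")[130:330,220:480]; cv2.imwrite("pics/s0c.png",cv2.resize(a,None,fx=3,fy=3,interpolation=cv2.INTER_CUBIC))
a=cv2.imread("pics/top0.png")[120:270,230:400]; cv2.imwrite("pics/t0c.png",cv2.resize(a,None,fx=4,fy=4,interpolation=cv2.INTER_CUBIC))
E
```

```text
(no output)
```

View pics/s0c.png

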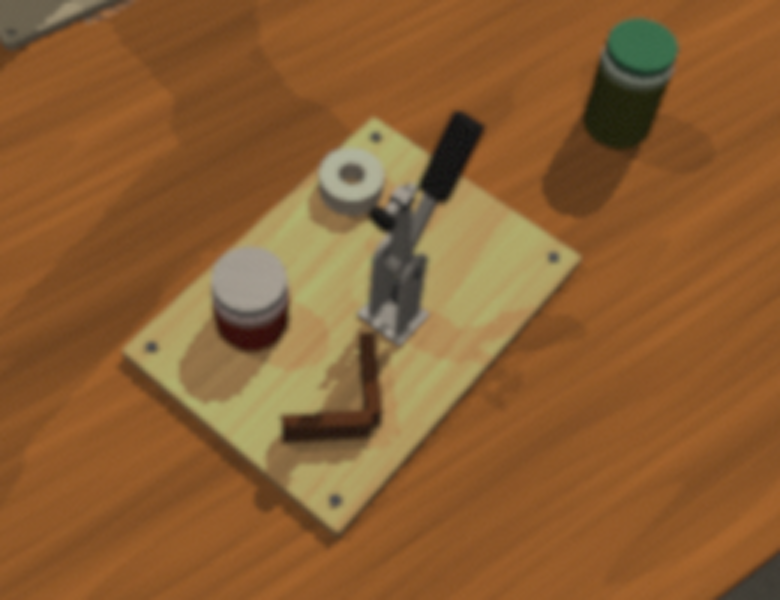

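View pics/t0c.png

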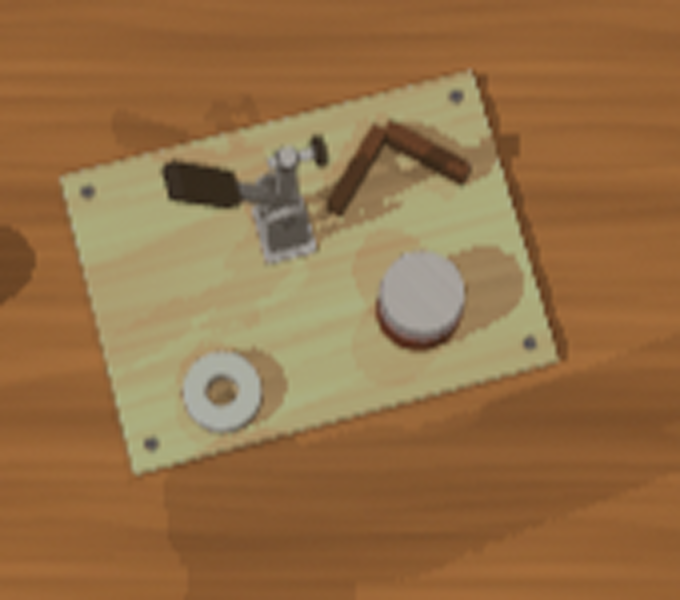

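View pics/top0.png

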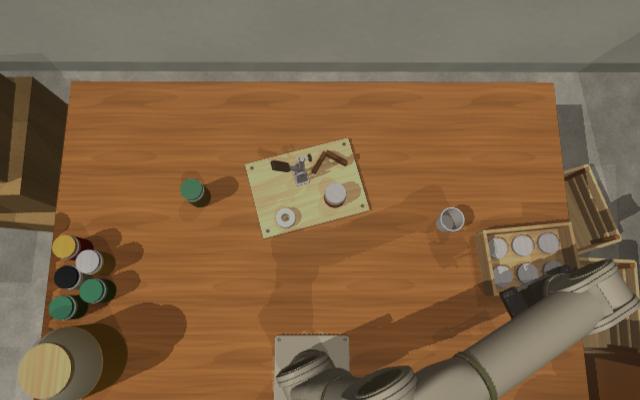

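```bash
cat > h.py <<'E'
import numpy as np, cv2
from scipy.optimize import least_squares
from scipy.spatial.transform import Rotation as R
from bench import r
def proj(c,P):
    i=r.camera_info(c); K=np.array([[i['fx'],0,i['cx']],[0,i['fy'],i['cy']],[0,0,1]])
    return cv2.projectPoints(np.array(P,float).reshape(-1,3),i['rvec'],i['tvec'],K,None)[0].reshape(-1,2)
def jig2w(p,J): return R.from_euler('z',J[3]).apply(np.array(p,float).reshape(-1,3))+J[:3]
def tri(obs): # {(cam):(col,row)}
    f=lambda X: np.concatenate([proj(c,X)[0]-np.array(uv) for c,uv in obs.items()])
    s=least_squares(f,[0.6,0,0.05]); return s.x, np.abs(s.fun).max()
def onz(c,uv,z):
    s=least_squares(lambda X: proj(c,[X[0],X[1],z])[0]-uv,[0.6,0]); return s.x
E
python3 - <<'E'
from h import *
P=np.array([[.13,.18,.016],[.13,-.18,.016],[-.13,-.18,.016],[-.13,.18,.016]])
t=(np.array([[62,178],[472,70],[557,357],[135,472]])+.5)/4-.5+[230,120]
s=(np.array([[580,258],[338,530],[125,353],[373,118]])+.5)/3-.5+[220,130]
f=lambda J:np.concatenate([(proj('top',jig2w(P,J))-t).ravel(),(proj('scene',jig2w(P,J))-s).ravel()])
o=least_squares(f,[.65,0,0,.2]); J=o.x
print(J,np.degrees(J[3]),f(J).round(1))
for n,k in [('seat',[.035,-.09,.016]),('pivot',[.035,.01,.115]),('foot',[.035,.01-.0,.225]),('grip',[.035,.01+.115*np.cos(1)-.008*np.sin(1),.115+.115*np.sin(1)+.008*np.cos(1)])]:
    w=jig2w(k,J)[0]; print(n,w.round(4),'top',proj('top',w).round(1),'scene',proj('scene',w).round(1))
def T(n,a,b): x,e=tri({'scene':a[::-1],'top':b[::-1]}); print(n,x.round(4),round(e,2), R.from_euler('z',-J[3]).apply(x-J[:3]).round(4))
T('seat',[256.8,323.8],[168.8,328.7]);T('jar',[233.5,304.4],[198,336.2]);T('pivot',[210.9,355.7],[169.1,296.9])
T('grip',[182.7,366.9],[164.8,278.7]);T('foot',[197,358.7],[161.3,301.7]);T('roll',[193,340.2],[219.8,286.7]);T('spare',[171.1,425],[197.3,196.1]);T('cup',[280.5,169],[223.2,442.7])
# jar lid centre from crops
lt=(np.array([421,294])+.5)/4-.5+[230,120]; ls=(np.array([251,281])+.5)/3-.5+[220,130]
T('lid',ls[::-1],lt[::-1])
print(onz('top',lt,.092),onz('scene',ls,.092))
E
```

```text
[ 0.59000732  0.01879614 -0.00651774  0.26899123] 15.412062047862863 [-0.9 -0.2 -0.4 -0.1  0.3  0.6 -0.3  0.6  0.5 -0.   0.3  1.5 -1.1 -0.5
 -0.2 -0.1]
seat [ 0.6477 -0.0587  0.0095] top [[329.3 169.8]] scene [[327.4 260.3]]
pivot [0.6211 0.0377 0.1085] top [[299.7 169.4]] scene [[353.  217.1]]
foot [0.6211 0.0377 0.2185] top [[298.7 159.2]] scene [[355.8 192.6]]
grip [0.6064 0.0911 0.2096] top [[280.4 164.9]] scene [[369.8 180.7]]
seat [ 0.6429 -0.062   0.0283] 1.81 [ 0.0295 -0.092   0.0348]
jar [ 0.5501 -0.0746  0.0253] 1.71 [-0.0633 -0.0794  0.0319]
pivot [0.6178 0.0467 0.1258] 0.27 [0.0342 0.0195 0.1323]
grip [0.6052 0.0904 0.2021] 2.1 [0.0336 0.065  0.2086]
foot [0.6244 0.0375 0.2025] 2.81 [0.0381 0.0089 0.209 ]
roll [0.482  0.0898 0.0078] 2.44 [-0.0852  0.0971  0.0143]
spare [ 0.5539  0.3837 -0.013 ] 1.47 [ 0.0622  0.3613 -0.0064]
cup [ 0.4673 -0.4323  0.0071] 0.86 [-0.2382 -0.4023  0.0136]
lid [ 0.5518 -0.0723  0.0814] 0.3 [-0.0611 -0.0777  0.088 ]
[ 0.54898462 -0.07273947] [ 0.55761934 -0.0745832 ]
```

```bash
python3 - <<'E'
from h import *
s=r.read_state(); M=R.from_quat(s['eef_rot']).as_matrix(); print(M.round(3))
i=r.camera_info('wrist'); print((M@i['mount'][:3,3]+s['ee_pos']).round(3),(M@i['mount'][:3,:3]).round(2))
P=np.array([[.13,.18,.016],[.13,-.18,.016],[-.13,-.18,.016],[-.13,.18,.016]])
t=(np.array([[62,178],[472,70],[557,357],[135,472]])+.5)/4-.5+[230,120]
s=(np.array([[580,258],[338,530],[125,353],[373,118]])+.5)/3-.5+[220,130]
def f(q):
    J=[q[0],q[1],0,q[2]];return np.concatenate([(proj('top',jig2w(P,J))-t).ravel(),(proj('scene',jig2w(P,J))-s).ravel()])
o=least_squares(f,[.65,0,.2]); print(o.x,f(o.x).round(1))
J=[*o.x[:2],0,o.x[2]]
print(jig2w([.035,-.09,.016],J),jig2w([.035,.01,.115],J))
E
```

```text
[[ 0.     0.388 -0.922]
 [-0.    -0.922 -0.388]
 [-1.     0.    -0.   ]]
[ 0.306 -0.549  0.384] [[ 0.39 -0.89 -0.23]
 [-0.92 -0.38 -0.1 ]
 [ 0.    0.25 -0.97]]
[0.59078465 0.01773259 0.26944486] [-0.8 -1.  -0.  -0.9  0.9  0.  -0.2  0.1  0.8 -0.9  0.2  1.1 -1.6 -1.2
 -0.3 -1.1]
[[ 0.64847948 -0.05970323  0.016     ]] [[0.62185984 0.03668865 0.115     ]]
```

```bash
python3 -m pendant '[{"translation":[1.3,4,0.5],"angular":[0,0,-7.4],"hand":1},{"translation":[1.3,4,0.5],"angular":[0,0,0],"hand":0},{"translation":[1.3,4,0.5],"angular":[0,0,0],"hand":-0.4},{"translation":[1.3,4,0.5],"angular":[0,0,0],"hand":-0.4},{"translation":[1.3,4,0.5],"angular":[0,0,0],"hand":-0.4},{"translation":[1.3,4,0.5],"angular":[2.1,-7.7,0],"hand":-0.4},{"translation":[1.3,4,0.5],"angular":[2.1,-7.7,0],"hand":-0.4},{"translation":[1.3,4,0.5],"angular":[2.1,-7.7,0],"hand":-0.4},{"translation":[1.3,4,0.5],"angular":[2.1,-7.7,0],"hand":-0.4},{"translation":[1.3,4,0.5],"angular":[2.1,-7.7,0],"hand":-0.4},{"translation":[1.3,4,0.5],"angular":[0,0,0],"hand":-0.4},{"translation":[1.3,4,0.5],"angular":[0,0,0],"hand":-0.4},{"translation":[0,0,0],"angular":[0,0,0],"hand":-0.4}]'
python3 - <<'E'
from h import *
s=r.read_state();print(s['time'],s['ee_pos'],s['width'],s['joint_positions']);print(R.from_quat(s['eef_rot']).as_matrix().round(3))
for c in ["wrist"]:
    im=r.camera(c); cv2.imwrite("pics/w1.png",im[:,:,::-1])
for n in ["jig_seat","jar","clamp_pivot","clamp_grip","clamp_foot"]: print(n,r.mark_of("wrist",n)[:2])
np.savez('w1.npz',p=s['ee_pos'],q=s['eef_rot'])
E
```

```text
time: 4.0
ee_pos: [0.4035, -0.1109, 0.3027]
eef_rot: [0.896, 0.128, -0.422, 0.058]
ft_force: [0.5, 0.7, -0.5]
width: 0.0261
4.0 [ 0.40350085 -0.11087454  0.30270985] 0.02609960842948176 [ 0.73400804 -0.49922919 -0.1483395   2.26952064 -0.71206712  0.99872178
 -0.41916035]
[[ 0.612  0.278 -0.741]
 [ 0.181 -0.961 -0.211]
 [-0.77  -0.005 -0.638]]
jig_seat [{'point': [159.5, 337.1], 'confidence': 0.62}]
jar [{'point': [210.3, 326.4], 'confidence': 0.8}]
clamp_pivot [{'point': [116.1, 264.6], 'confidence': 0.98}]
clamp_grip [{'point': [69.6, 208.4], 'confidence': 0.9}]
clamp_foot [{'point': [67.0, 260.6], 'confidence': 0.54}]
```

View pics/w1.png

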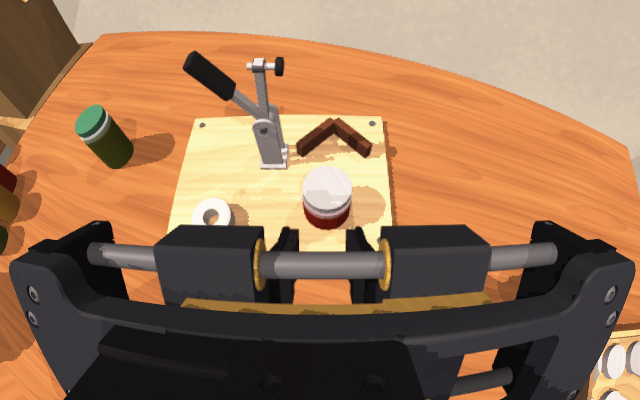

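```bash
cat >> h.py <<'E'
def wproj(P,p,q):
    i=r.camera_info('wrist'); m=i['mount']; P=np.array(P,float).reshape(-1,3)
    T=R.from_quat(q).inv().apply(P-p); C=(T-m[:3,3])@m[:3,:3]
    rr=np.hypot(C[:,0],C[:,1]); th=np.arctan2(rr,C[:,2])
    return np.stack([i['cx']+i['fx']*th*C[:,0]/rr,i['cy']+i['fy']*th*C[:,1]/rr],1)
E
python3 - <<'E'
from h import *
a=cv2.imread("pics/w1.png")[40:240,160:410]; cv2.imwrite("pics/w1c.png",cv2.resize(a,None,fx=3,fy=3,interpolation=cv2.INTER_CUBIC))
w=np.load('w1.npz')
J=[.5908,.0177,0,.2694]
P=np.array([[.13,.18,.016],[.13,-.18,.016],[-.13,-.18,.016],[-.13,.18,.016],[.035,-.09,.016],[.035,.01,.115],[.035,.10-.035,.22]])
print(wproj(jig2w(P,J),w['p'],w['q']).round(1))
print((wproj(jig2w(P,J),w['p'],w['q'])-[160,40])*3)
E
```

```text
[[195.  116.8]
 [382.  114.3]
 [395.4 251.9]
 [164.1 245.6]
 [334.1 155.8]
 [265.8 117.9]
 [209.1  65.1]]
[[104.95017805 230.28234536]
 [665.97787641 222.99999063]
 [706.25683935 635.58640665]
 [ 12.39024571 616.93913849]
 [522.44238485 347.26019287]
 [317.26640573 233.58600034]
 [147.37069055  75.28000608]]
```

View pics/w1c.png

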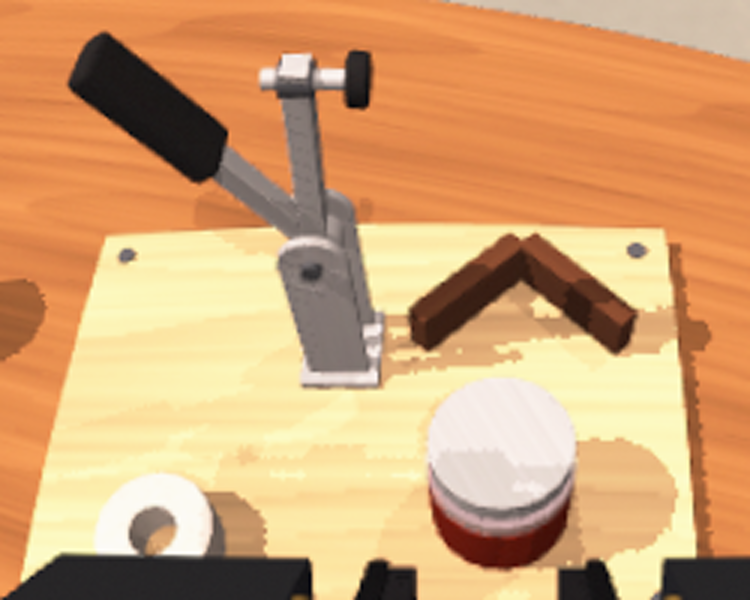

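```bash
python3 - <<'E'
from h import *
w=np.load('w1.npz')
P=np.array([[.13,.18,.016],[.13,-.18,.016],[-.13,-.18,.016],[-.13,.18,.016]])
t=(np.array([[62,178],[472,70],[557,357],[135,472]])+.5)/4-.5+[230,120]
s=(np.array([[580,258],[338,530],[125,353],[373,118]])+.5)/3-.5+[220,130]
v=(np.array([[106,236],[664,229]])+.5)/3-.5+[160,40]
Q=np.array([[.035,-.09,.016],[.035,.01,.115]])
vm=np.array([[337.1,159.5],[264.6,116.1]])
def f(q):
    J=[q[0],q[1],0,q[2]]
    return np.concatenate([(proj('top',jig2w(P,J))-t).ravel(),(proj('scene',jig2w(P,J))-s).ravel(),(wproj(jig2w(P[:2],J),w['p'],w['q'])-v).ravel()*2])
o=least_squares(f,[.65,0,.2]); print(o.x,f(o.x).round(1))
J=[*o.x[:2],0,o.x[2]]
print('seat,pivot',jig2w(Q,J),wproj(jig2w(Q,J),w['p'],w['q'])-vm)
lw=(np.array([502,443])+.5)/3-.5+[160,40]; lt=(np.array([421,294])+.5)/4-.5+[230,120]; ls=(np.array([251,281])+.5)/3-.5+[220,130]
g=lambda X:np.concatenate([wproj(X,w['p'],w['q'])[0]-lw,proj('top',X)[0]-lt,proj('scene',X)[0]-ls])
o=least_squares(g,[.55,-.07,.09]);print('lid',o.x,g(o.x).round(1))
print(least_squares(lambda X:wproj([X[0],X[1],.092],w['p'],w['q'])[0]-lw,[.55,-.07]).x)
# grip, pivot, foot from 3 network views
for n,a,b,c in [('seat',[256.8,323.8],[168.8,328.7],[159.5,337.1]),('jar',[233.5,304.4],[198,336.2],[210.3,326.4]),('pivot',[210.9,355.7],[169.1,296.9],[116.1,264.6]),('grip',[182.7,366.9],[164.8,278.7],[69.6,208.4]),('foot',[197,358.7],[161.3,301.7],[67,260.6])]:
    g=lambda X:np.concatenate([wproj(X,w['p'],w['q'])[0]-c[::-1],proj('top',X)[0]-b[::-1],proj('scene',X)[0]-a[::-1]])
    o=least_squares(g,[.55,-.07,.09]);print(n,o.x.round(4),g(o.x).round(1),R.from_euler('z',-J[3]).apply(o.x-J[:3]).round(4))
E
```

```text
[0.58843059 0.01777796 0.26953622] [-0.9 -0.3 -0.  -0.3  0.9  0.7 -0.2  0.9  0.3 -1.5 -0.3  0.4 -2.  -1.8
 -0.7 -1.6 -1.2 -1.3  1.5 -1.6]
seat,pivot [[ 0.64613249 -0.05965259  0.016     ]
 [ 0.61950405  0.03673686  0.115     ]] [[-3.36826708 -2.62643399]
 [ 0.48324486  2.98283271]]
lid [ 0.55315031 -0.07311694  0.08462126] [-0.2  0.2 -0.  -0.8 -0.3 -0.1]
[ 0.54980584 -0.07421813]
seat [ 0.6409 -0.0646  0.0208] [-1.2 -0.9  2.5  2.   0.3  0.9] [ 0.0286 -0.0934  0.0208]
jar [ 0.5483 -0.0745  0.0208] [-0.  -0.4 -1.8  0.1 -1.8  0.6] [-0.0633 -0.0782  0.0208]
pivot [0.6195 0.0402 0.122 ] [-2.5 -0.6  1.9 -0.4 -2.   2.5] [0.0359 0.0133 0.122 ]
grip [0.6061 0.0909 0.212 ] [ 1.1  0.8  1.7 -0.   2.8 -2.6] [0.0365 0.0658 0.212 ]
foot [0.6273 0.0329 0.207 ] [-1.2  0.2 -1.3 -3.  -3.3  1.1] [0.0415 0.0042 0.207 ]
```

```bash
python3 -m pendant '[{"translation":[1.1,0.2,-4],"angular":[0,0,0],"hand":-0.4},{"translation":[1.1,0.2,-4],"angular":[0,0,0],"hand":-0.4},{"translation":[1.1,0.2,-4],"angular":[0,0,0],"hand":-0.4},{"translation":[1.1,0.2,-4],"angular":[0,0,0],"hand":-0.4},{"translation":[1.1,0.2,-4],"angular":[0,0,0],"hand":-0.4},{"translation":[0,0,0],"angular":[0,0,0],"hand":-0.4},{"translation":[0,0,0],"angular":[0,0,0],"hand":-0.4}]'
python3 - <<'E'
from h import *
s=r.read_state();print(s['time'],s['ee_pos'],s['width'],s['joint_positions']);print(R.from_quat(s['eef_rot']).as_matrix().round(3))
im=r.camera("wrist"); cv2.imwrite("pics/w2.png",im[:,:,::-1])
im=r.camera("scene"); cv2.imwrite("pics/s2.png",cv2.resize(im[130:330,220:480,::-1],None,fx=3,fy=3,interpolation=cv2.INTER_CUBIC))
np.savez('w2.npz',p=s['ee_pos'],q=s['eef_rot'])
E
```

```text
time: 5.0
ee_pos: [0.4434, -0.1112, 0.151]
eef_rot: [0.895, 0.121, -0.426, 0.061]
ft_force: [0.5, -0.1, -0.5]
width: 0.0265
5.0 [ 0.44341047 -0.11115995  0.15099253] 0.026458220115977264 [ 0.97181626 -0.22116073 -0.48377545  2.41286967 -1.03088173  0.64040632
 -0.05462398]
[[ 0.608  0.268 -0.747]
 [ 0.165 -0.963 -0.212]
 [-0.776  0.006 -0.63 ]]
```

View pics/w2.png

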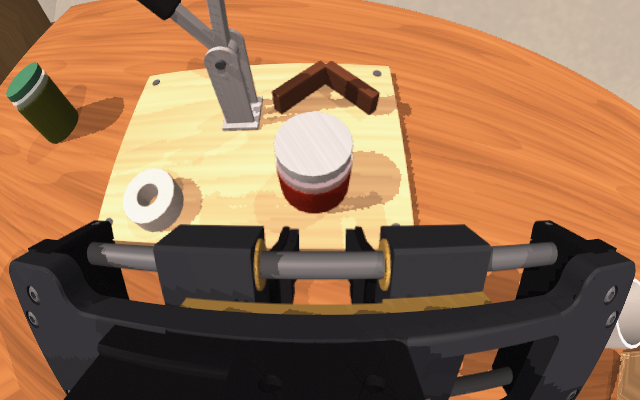

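View pics/s2.png

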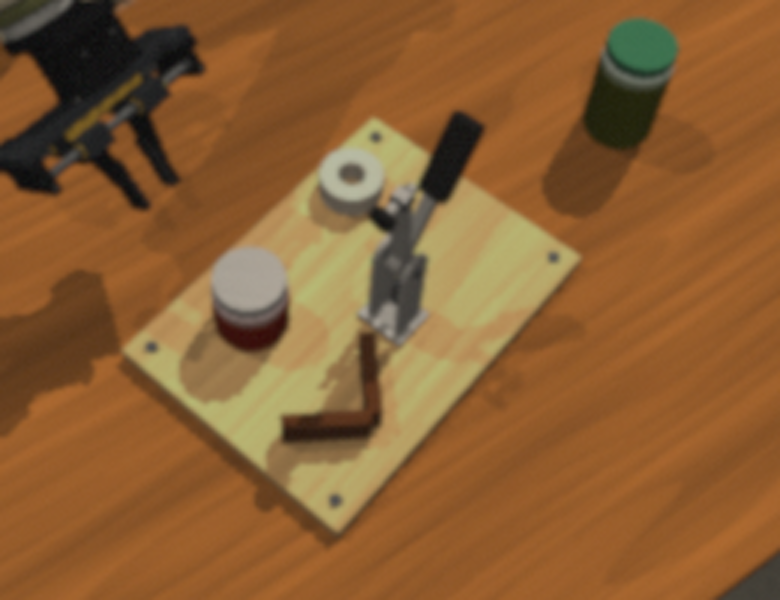

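```bash
python3 -m pendant '[{"translation":[0.9,0.5,0],"angular":[-1.9,6.8,0],"hand":-0.4},{"translation":[1,0.5,0],"angular":[-1.9,6.8,0],"hand":-0.4},{"translation":[1,0.5,-2],"angular":[0,0,0],"hand":-0.4},{"translation":[0,0,-2],"angular":[0,0,0],"hand":-0.4},{"translation":[0,0,0],"angular":[0,0,0],"hand":-0.4},{"translation":[0,0,0],"angular":[0,0,0],"hand":-0.4}]'
python3 - <<'E'
from h import *
s=r.read_state();print(s['time'],s['ee_pos'],s['width'],s['joint_positions']);print(R.from_quat(s['eef_rot']).as_matrix().round(3))
E
```

```text
time: 5.7
ee_pos: [0.4672, -0.0946, 0.1099]
eef_rot: [0.851, 0.122, -0.506, 0.071]
ft_force: [0.9, -0.3, 1.3]
width: 0.0262
5.7 [ 0.46717599 -0.0945521   0.10992602] 0.026158732181544388 [ 1.00455588 -0.05982629 -0.69452132  2.30124824 -0.62150035  0.54754306
 -0.50375631]
[[ 0.458  0.28  -0.844]
 [ 0.136 -0.96  -0.244]
 [-0.879 -0.003 -0.477]]
```

```bash
python3 -m pendant '[{"translation":[0,0,-2.3],"angular":[0,0,0],"hand":-0.4},{"translation":[0,0,-2.3],"angular":[0,0,0],"hand":-0.4},{"translation":[0.8,0.12,0],"angular":[0,0,0],"hand":-0.4},{"translation":[0.8,0.12,0],"angular":[0,0,0],"hand":-0.4},{"translation":[0.8,0.12,0],"angular":[0,0,0],"hand":-0.4},{"translation":[0.8,0.12,0],"angular":[0,0,0],"hand":-0.4},{"translation":[0.8,0.12,0],"angular":[0,0,0],"hand":-0.4},{"translation":[0.8,0.12,0],"angular":[0,0,0],"hand":-0.4},{"translation":[0,0,0],"angular":[0,0,0],"hand":-0.4}]'
python3 - <<'E'
from h import *
s=r.read_state();print(s['time'],s['ee_pos'],s['width'],s['joint_positions'],s['ft_force']);print(R.from_quat(s['eef_rot']).as_matrix().round(3))
im=r.camera("wrist"); cv2.imwrite("pics/w3.png",im[:,:,::-1])
im=r.camera("scene"); cv2.imwrite("pics/s3.png",cv2.resize(im[130:330,220:480,::-1],None,fx=3,fy=3,interpolation=cv2.INTER_CUBIC))
E
```

```text
time: 6.6
ee_pos: [0.5162, -0.088, 0.0646]
eef_rot: [0.851, 0.122, -0.506, 0.071]
ft_force: [-0.1, 0.2, -0.8]
width: 0.0262
6.6 [ 0.51624001 -0.08795882  0.06462801] 0.02624393596742238 [ 0.87978432  0.15740129 -0.66920858  2.2390273  -0.40979616  0.36948218
 -0.69733758] [-0.08212926  0.17262856 -0.79139801]
[[ 0.459  0.279 -0.843]
 [ 0.135 -0.96  -0.244]
 [-0.878 -0.002 -0.478]]
```

View pics/w3.png

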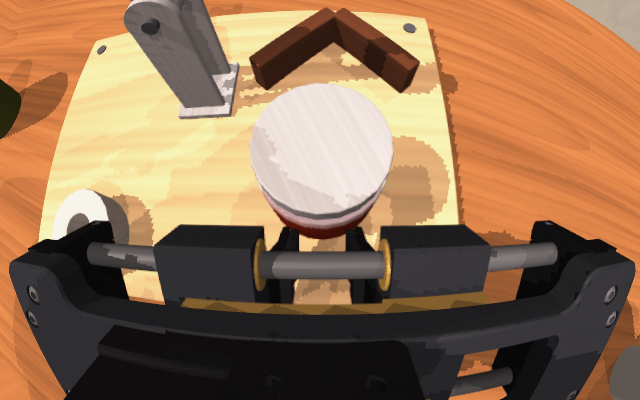

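View pics/s3.png

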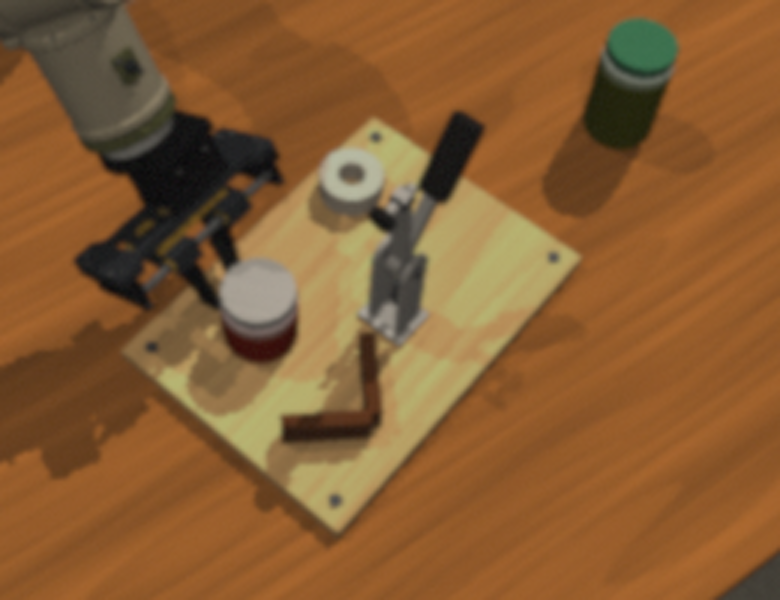

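```bash
python3 -m pendant '[{"translation":[0.8,0.12,0],"angular":[0,0,0],"hand":-0.4},{"translation":[0.8,0.12,0],"angular":[0,0,0],"hand":-0.4},{"translation":[0.8,0.12,0],"angular":[0,0,0],"hand":-0.4},{"translation":[0.8,0.12,0],"angular":[0,0,0],"hand":-0.4},{"translation":[0.8,0.12,0],"angular":[0,0,0],"hand":-0.4},{"translation":[0.8,0.12,0],"angular":[0,0,0],"hand":-0.4},{"translation":[0.8,0.12,0],"angular":[0,0,0],"hand":-0.4},{"translation":[0.8,0.12,0],"angular":[0,0,0],"hand":-0.4},{"translation":[0.5,0.12,0],"angular":[0,0,0],"hand":-0.4},{"translation":[0,0,0],"angular":[0,0,0],"hand":-0.4}]'
python3 - <<'E'
from h import *
s=r.read_state();print(s['time'],s['ee_pos'],s['width'],s['joint_positions'],s['ft_force'])
im=r.camera("wrist"); cv2.imwrite("pics/w4.png",im[:,:,::-1])
im=r.camera("top"); cv2.imwrite("pics/t4.png",cv2.resize(im[120:270,230:400,::-1],None,fx=4,fy=4,interpolation=cv2.INTER_CUBIC))
im=r.camera("scene"); cv2.imwrite("pics/s4.png",cv2.resize(im[130:330,220:480,::-1],None,fx=3,fy=3,interpolation=cv2.INTER_CUBIC))
E
```

```text
time: 7.7
ee_pos: [0.585, -0.0762, 0.0634]
eef_rot: [0.851, 0.122, -0.506, 0.071]
ft_force: [0.1, -0.2, 0.3]
width: 0.0263
7.7 [ 0.58496885 -0.07618969  0.06340796] 0.026292837232104547 [ 0.68311218  0.27780693 -0.55461057  2.09731958 -0.2057876   0.36396834
 -0.93282788] [ 0.11521583 -0.2051514   0.25883927]
```

View pics/w4.png

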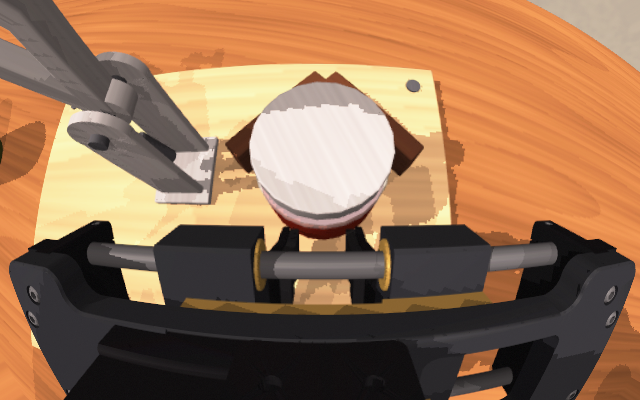

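View pics/s4.png

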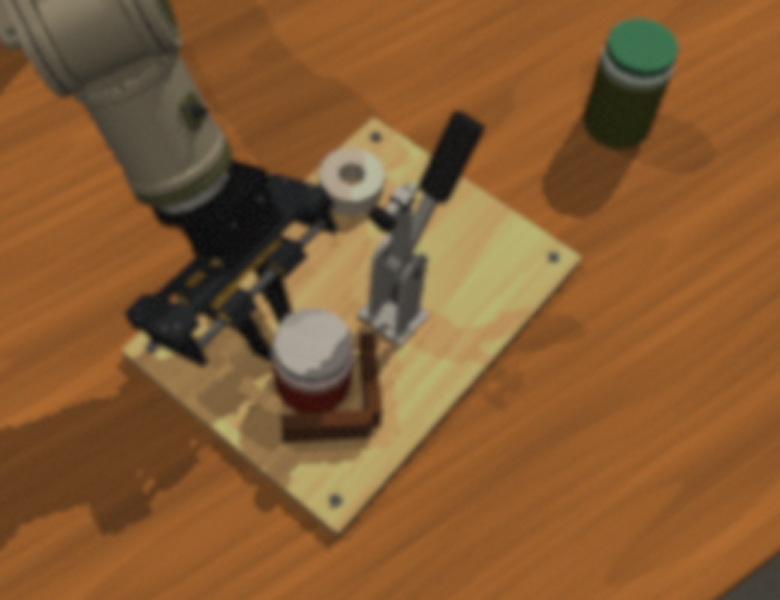

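View pics/t4.png

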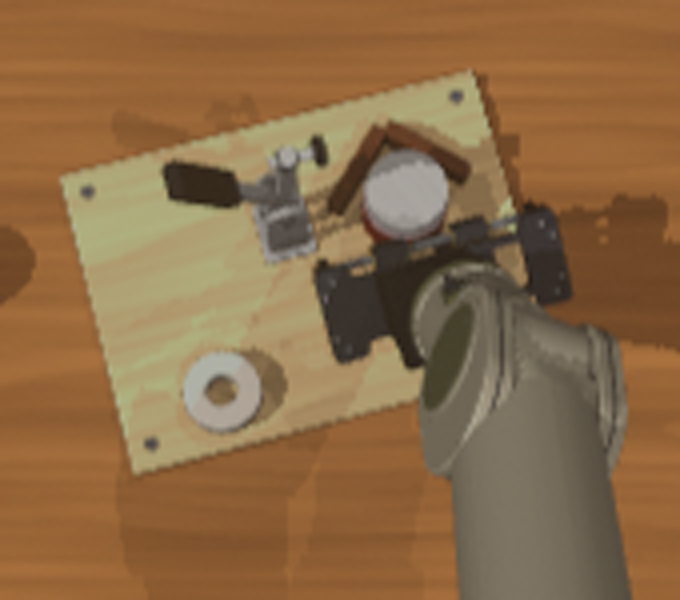

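```bash
python3 -m pendant '[{"translation":[0.4,0.08,0],"angular":[0,0,0],"hand":-0.4},{"translation":[0.4,0.08,0],"angular":[0,0,0],"hand":-0.4},{"translation":[0,0,0],"angular":[0,0,0],"hand":-0.4}]'; python3 -m pendant '[{"translation":[0.3,0.08,0],"angular":[0,0,0],"hand":-0.4},{"translation":[0,0,0],"angular":[0,0,0],"hand":-0.4}]'
```

```text
time: 8.15
ee_pos: [0.5926, -0.0749, 0.0633]
eef_rot: [0.851, 0.122, -0.506, 0.071]
ft_force: [-0.3, 0.6, -0.0]
width: 0.0263
time: 8.35
ee_pos: [0.5954, -0.0741, 0.0633]
eef_rot: [0.851, 0.122, -0.506, 0.071]
ft_force: [0.3, -0.5, -0.6]
width: 0.0262
```

```bash
python3 -m pendant '[{"translation":[0.2,0.05,0],"angular":[0,0,0],"hand":-0.4},{"translation":[0.1,0.03,0],"angular":[0,0,0],"hand":-0.4}]'; python3 - <<'E'
from h import *
im=r.camera("wrist"); cv2.imwrite("pics/w5.png",im[:,:,::-1])
im=r.camera("top"); cv2.imwrite("pics/t5.png",cv2.resize(im[140:200,290:370,::-1],None,fx=8,fy=8,interpolation=cv2.INTER_CUBIC))
E
```

```text
time: 8.55
ee_pos: [0.5979, -0.0735, 0.063]
eef_rot: [0.851, 0.122, -0.507, 0.071]
ft_force: [-5.9, -2.8, 2.0]
width: 0.0262
```

View pics/w5.png

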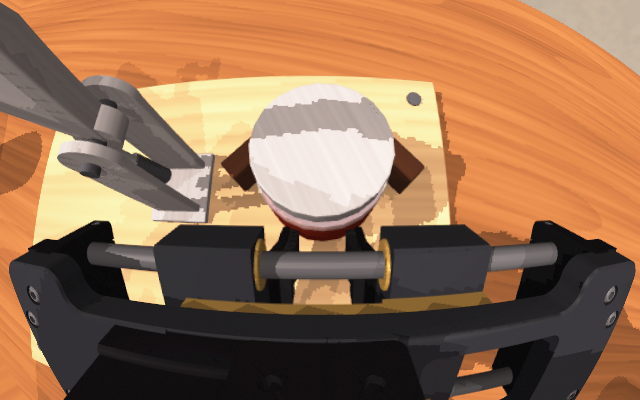

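View pics/t5.png

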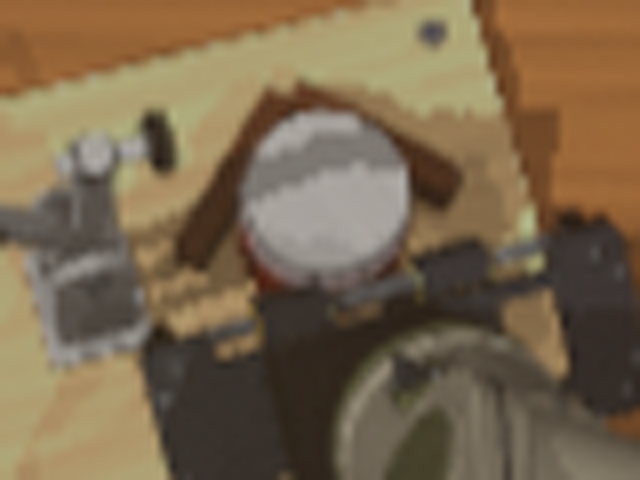

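```bash
python3 -m pendant '[{"translation":[0.1,0.03,0],"angular":[0,0,0],"hand":-0.4},{"translation":[0,0,0],"angular":[0,0,0],"hand":-0.4}]'; python3 -m pendant '[{"translation":[0.1,0.03,0],"angular":[0,0,0],"hand":-0.4},{"translation":[0,0,0],"angular":[0,0,0],"hand":-0.4}]'
```

```text
time: 8.85
ee_pos: [0.5984, -0.0736, 0.0628]
eef_rot: [0.85, 0.122, -0.507, 0.071]
ft_force: [-8.4, -2.7, 3.4]
width: 0.0259
time: 9.05
ee_pos: [0.5987, -0.0735, 0.0625]
eef_rot: [0.85, 0.122, -0.508, 0.07]
ft_force: [-12.6, -4.5, 6.4]
width: 0.026
```

```bash
python3 -m pendant '[{"translation":[-0.4,-0.11,0],"angular":[0,0,0],"hand":-0.4},{"translation":[-1.5,-0.42,0],"angular":[0,0,0],"hand":-0.4},{"translation":[-3,-0.8,0],"angular":[0,0,0],"hand":-0.4},{"translation":[-1.5,-0.4,3],"angular":[0,0,0],"hand":-0.4},{"translation":[0,0,4],"angular":[0,0,0],"hand":-0.4},{"translation":[0,0,4],"angular":[-1.9,6.85,0],"hand":-1},{"translation":[0,0,4],"angular":[-1.9,6.85,0],"hand":-1},{"translation":[0,0,4],"angular":[-1.9,6.85,0],"hand":-1},{"translation":[0,0,4],"angular":[-1.9,6.85,0],"hand":-1},{"translation":[0,0,1],"angular":[0,0,0],"hand":-1},{"translation":[0,0,0],"angular":[0,0,0],"hand":-1}]'
python3 - <<'E'
from h import *
s=r.read_state();print(s['time'],s['ee_pos'],s['width'],s['joint_positions'],s['ft_force']);print(R.from_quat(s['eef_rot']).as_matrix().round(3))
np.savez('w6.npz',p=s['ee_pos'],q=s['eef_rot'])
im=r.camera("wrist"); cv2.imwrite("pics/w6.png",im[:,:,::-1])
im=r.camera("scene"); cv2.imwrite("pics/s6.png",cv2.resize(im[130:330,220:480,::-1],None,fx=3,fy=3,interpolation=cv2.INTER_CUBIC))
for n in ["jar","clamp_grip","clamp_pivot"]: print(n,r.mark_of("wrist",n)[:2])
E
```

```text
time: 10.15
ee_pos: [0.5378, -0.0891, 0.3044]
eef_rot: [0.702, 0.103, -0.698, 0.096]
ft_force: [-0.3, 0.2, -1.7]
width: 0.0008
10.15 [ 0.53778808 -0.0890725   0.30443319] 0.0007841528686343273 [ 0.68256373  0.18800043 -0.67773123  1.55730848  0.10827161  1.43471904
 -1.28969101] [-0.32431495  0.16979584 -1.72940927]
[[ 0.003  0.278 -0.96 ]
 [ 0.01  -0.96  -0.278]
 [-1.    -0.009 -0.006]]
jar [{'point': [90.1, 324.6], 'confidence': 0.95}]
clamp_grip [{'point': [78.0, 134.9], 'confidence': 0.86}]
clamp_pivot [{'point': [82.6, 227.2], 'confidence': 0.92}]
```

View pics/w6.png

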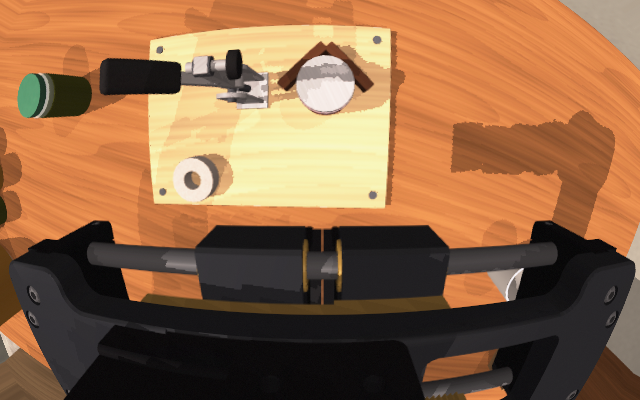

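View pics/s6.png

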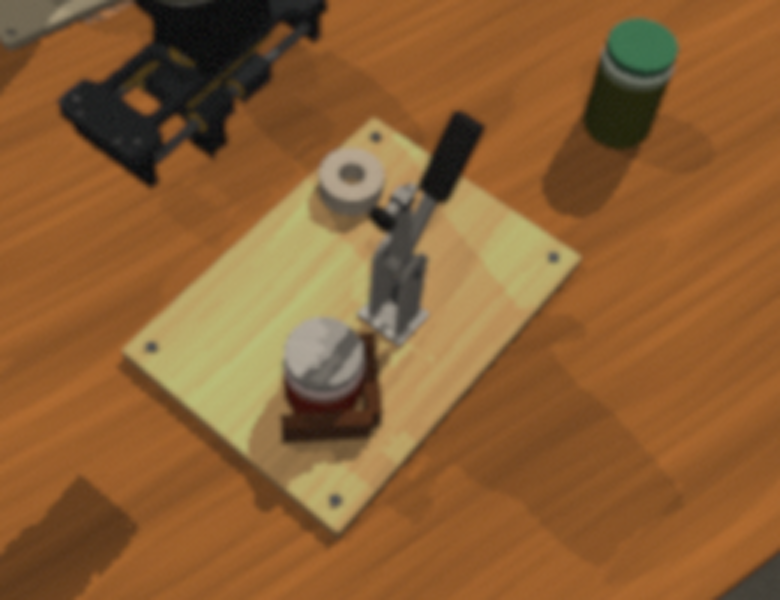

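```bash
python3 - <<'E'
import cv2
a=cv2.imread("pics/w6.png")[10:220,140:400]; cv2.imwrite("pics/w6c.png",cv2.resize(a,None,fx=3,fy=2.857,interpolation=cv2.INTER_CUBIC)[:600])
a=cv2.imread("pics/w6.png")[30:130,240:390]; cv2.imwrite("pics/w6d.png",cv2.resize(a,None,fx=5,fy=5,interpolation=cv2.INTER_CUBIC))
E
```

```text
(no output)
```

View pics/w6c.png

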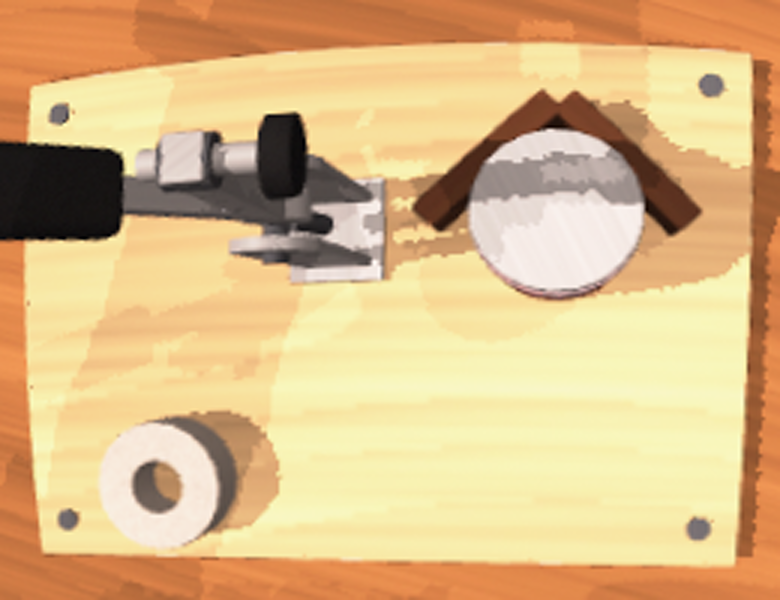

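View pics/w6d.png

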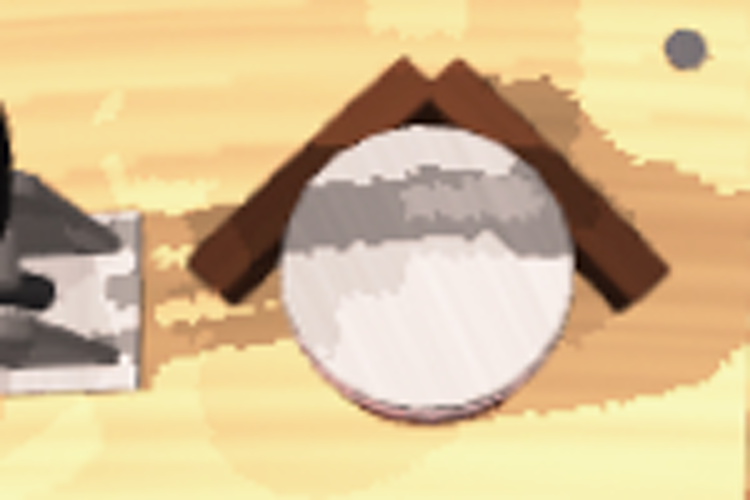

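```bash
python3 - <<'E'
from h import *
w=np.load('w6.npz');p,q=w['p'],w['q']
P=np.array([[.13,.18,.016],[.13,-.18,.016],[-.13,-.18,.016],[-.13,.18,.016]])
v=(np.array([[32,86],[750,54],[736,566],[44,553]])+.5)/[3,2.857]-.5+[140,10]
f=lambda J:(wproj(jig2w(P,[J[0],J[1],0,J[2]]),p,q)-v).ravel()
o=least_squares(f,[.59,.02,.27]);print(o.x,f(o.x).round(1))
J=np.array([o.x[0],o.x[1],0,o.x[2]])
c=(np.array([428,268])+.5)/5-.5+[240,30]
X=least_squares(lambda X:wproj([X[0],X[1],.092],p,q)[0]-c,[.6,0]).x
print('lid',X,R.from_euler('z',-J[3]).apply([X[0]-J[0],X[1]-J[1],.092]))
for n,k in [('pivot',[.035,.01,.115]),('grip',[.035,.01+.115*np.cos(1)-.008*np.sin(1),.115+.115*np.sin(1)+.008*np.cos(1)])]: print(n,jig2w(k,J),wproj(jig2w(k,J),p,q))
print(jig2w([.035,.045,.255],J))
E
```

```text
[0.5893028  0.0181635  0.26722453] [-1.2 -0.4  1.4 -1.2  0.5  0.9 -1.2  0.8]
lid [ 0.64621077 -0.05937485] [ 0.03441374 -0.08981318  0.092     ]
pivot [[0.62042001 0.03705052 0.115     ]] [[231.70336033  81.90254671]]
grip [[0.60579054 0.09048712 0.21609158]] [[135.33887534  75.10862111]]
[[0.61117807 0.07080828 0.255     ]]
```

```bash
python3 -m pendant '[{"translation":[1.8,4,0],"angular":[0,0,0],"hand":-1},{"translation":[1.8,4,0],"angular":[0,0,0],"hand":-1},{"translation":[1.8,4,0],"angular":[0,0,0],"hand":-1},{"translation":[1.9,4,0],"angular":[0,0,0],"hand":-1},{"translation":[0,0,-2],"angular":[0,0,0],"hand":-1},{"translation":[0,0,-2],"angular":[0,0,0],"hand":-1},{"translation":[0,0,0],"angular":[0,0,0],"hand":-1}]'
python3 - <<'E'
from h import *
s=r.read_state();print(s['joint_positions'])
im=r.camera("wrist"); cv2.imwrite("pics/w7.png",im[:,:,::-1])
im=r.camera("scene"); cv2.imwrite("pics/s7.png",cv2.resize(im[130:280,270:430,::-1],None,fx=4,fy=4,interpolation=cv2.INTER_CUBIC))
E
```

```text
time: 11.1
ee_pos: [0.6076, 0.0693, 0.2598]
eef_rot: [-0.698, -0.102, 0.702, -0.096]
ft_force: [0.1, -0.4, 0.1]
width: 0.0002
[ 0.38275798  0.39181137 -0.74291489  1.44534329  0.25492249  1.40944151
 -1.65427353]
```

View pics/w7.png

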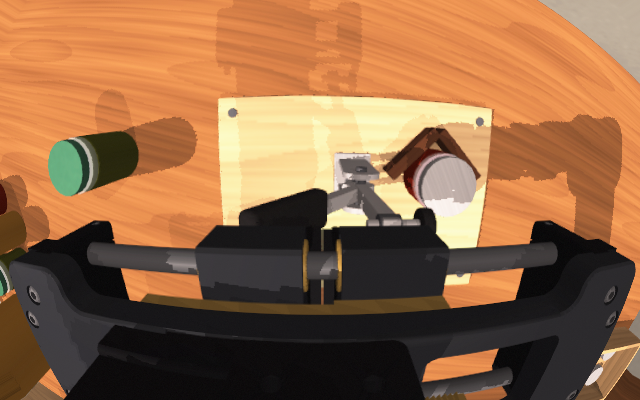

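View pics/s7.png

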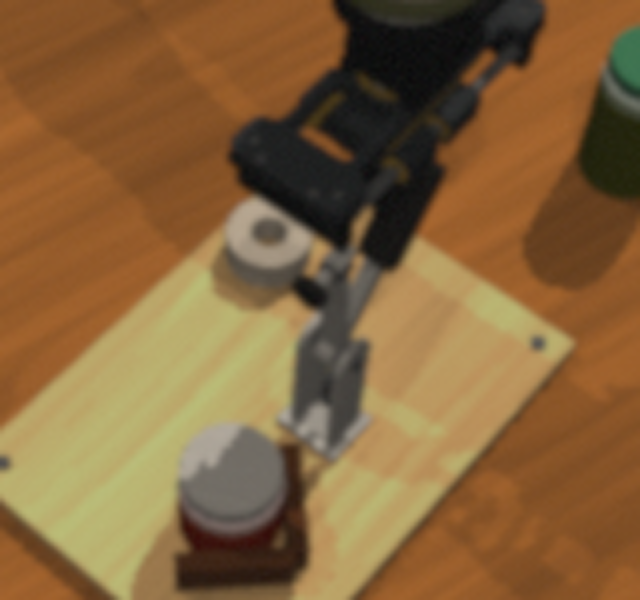

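```bash
python3 -m pendant '[{"translation":[0,0.73,-0.7],"angular":[0,0,0],"hand":-1},{"translation":[0,0.73,-0.7],"angular":[0,0,0],"hand":-1},{"translation":[-0.26,0.95,-0.72],"angular":[0,0,0],"hand":-1},{"translation":[-0.26,0.95,-0.72],"angular":[0,0,0],"hand":-1}]'
python3 - <<'E'
from h import *
im=r.camera("wrist"); cv2.imwrite("pics/w8.png",im[:,:,::-1])
im=r.camera("scene"); cv2.imwrite("pics/s8.png",cv2.resize(im[130:280,270:430,::-1],None,fx=4,fy=4,interpolation=cv2.INTER_CUBIC))
E
```

```text
time: 11.6
ee_pos: [0.6047, 0.1033, 0.236]
eef_rot: [0.701, 0.101, -0.699, 0.096]
ft_force: [0.5, -5.6, 9.1]
width: 0.0004
```

View pics/s8.png

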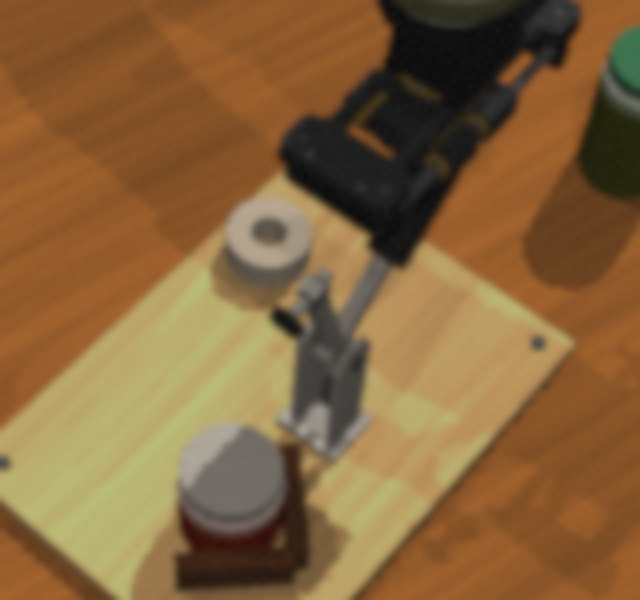

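View pics/w8.png

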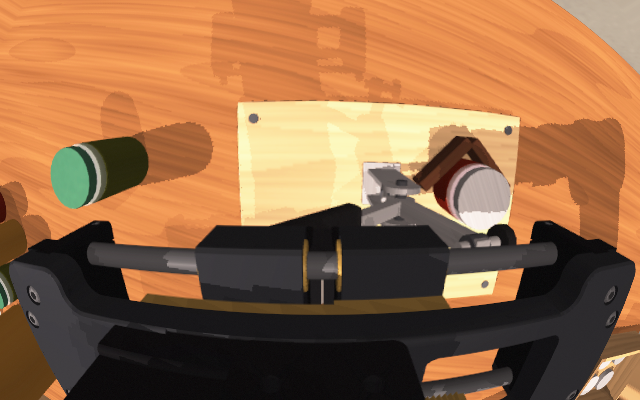

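```bash
python3 -m pendant '[{"translation":[-0.23,0.79,-0.9],"angular":[0,0,0],"hand":-1},{"translation":[-0.23,0.79,-0.9],"angular":[0,0,0],"hand":-1},{"translation":[-0.17,0.61,-1.05],"angular":[0,0,0],"hand":-1},{"translation":[-0.17,0.61,-1.05],"angular":[0,0,0],"hand":-1},{"translation":[-0.09,0.31,-0.86],"angular":[0,0,0],"hand":-1}]'
python3 -m pendant '[{"translation":[-0.09,0.31,-0.86],"angular":[0,0,0],"hand":-1},{"translation":[-0.05,0.19,-0.89],"angular":[0,0,0],"hand":-1},{"translation":[-0.05,0.19,-0.89],"angular":[0,0,0],"hand":-1},{"translation":[0,0.05,-0.9],"angular":[0,0,0],"hand":-1},{"translation":[0,0,0],"angular":[0,0,0],"hand":-1}]'
python3 - <<'E'
from h import *
im=r.camera("wrist"); cv2.imwrite("pics/w9.png",im[:,:,::-1])
im=r.camera("scene"); cv2.imwrite("pics/s9.png",cv2.resize(im[130:280,270:430,::-1],None,fx=4,fy=4,interpolation=cv2.INTER_CUBIC))
E
```

```text
time: 12.2
ee_pos: [0.5952, 0.1363, 0.1876]
eef_rot: [0.701, 0.103, -0.699, 0.096]
ft_force: [1.3, 1.4, 2.3]
width: 0.0007
time: 12.7
ee_pos: [0.5924, 0.1415, 0.1501]
eef_rot: [-0.699, -0.102, 0.701, -0.096]
ft_force: [-0.3, 0.4, -0.1]
width: 0.0001
```

View pics/s9.png

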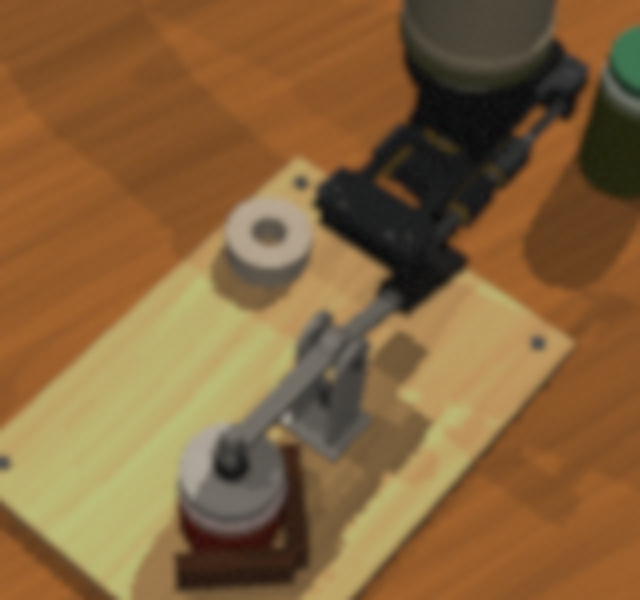

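View pics/w9.png

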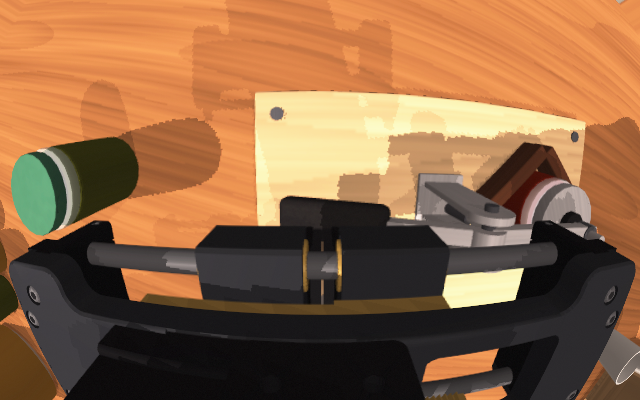

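```bash
python3 -m pendant '[{"translation":[0,0,3],"angular":[0,0,0],"hand":-1},{"translation":[0,0,4],"angular":[0,0,0],"hand":-1},{"translation":[-2,0,4],"angular":[0,0,0],"hand":-1},{"translation":[-4,-2,4],"angular":[0,0,0],"hand":-1},{"translation":[-4,-3,0],"angular":[0,0,0],"hand":-1},{"translation":[-3,-3,0],"angular":[0,0,0],"hand":-1},{"translation":[0,0,0],"angular":[0,0,0],"hand":-1}]'
python3 - <<'E'
from h import *
s=r.read_state()
im=r.camera("wrist"); cv2.imwrite("pics/w10.png",im[:,:,::-1])
im=r.camera("scene"); cv2.imwrite("pics/s10.png",cv2.resize(im[130:280,270:430,::-1],None,fx=4,fy=4,interpolation=cv2.INTER_CUBIC))
mw={n:r.mark_of("wrist",n)[:1] for n in ["jar","clamp_grip","clamp_foot","clamp_pivot"]}
ms={n:r.mark_of("scene",n)[:1] for n in mw}
J=np.array([.5893,.0182,0,.2672]);p,q=s['ee_pos'],s['eef_rot']
for ph in (.25,-.3):
  k=[.035,.01+.115*np.cos(ph)-.008*np.sin(ph),.115+.115*np.sin(ph)+.008*np.cos(ph)]
  X=jig2w(k,J); print('grip',ph,wproj(X,p,q),proj('scene',X))
for n in mw:
    print(n,mw[n],ms[n])
    if mw[n] and ms[n]:
        a=np.array(mw[n][0]['point'])[::-1];b=np.array(ms[n][0]['point'])[::-1]
        o=least_squares(lambda X:np.r_[wproj(X,p,q)[0]-a,proj('scene',X)[0]-b],[.6,0,.1])
        print(R.from_euler('z',-J[3]).apply(o.x-J[:3]).round(4),o.fun.round(1))
E
```

```text
time: 13.5
ee_pos: [0.4676, 0.0614, 0.2962]
eef_rot: [0.701, 0.098, -0.7, 0.095]
ft_force: [0.8, 0.5, -0.0]
width: 0.0003
grip 0.25 [[273.6169295   43.90034524]] [[379.8932175  181.54554002]]
grip -0.3 [[279.8438597  57.3710788]] [[377.84167237 194.53120497]]
jar [{'point': [77.4, 439.8], 'confidence': 0.84}] [{'point': [259.7, 326.6], 'confidence': 0.87}]
[ 0.0326 -0.0898  0.0096] [-0.1 -0.1 -0.3 -0. ]
clamp_grip [{'point': [58.2, 280.1], 'confidence': 0.7}] [{'point': [234.9, 337.5], 'confidence': 0.67}]
[ 0.0453  0.1229 -0.0932] [14.1 14.8 36.5 -5.3]
clamp_foot [{'point': [64.2, 474.8], 'confidence': 0.51}] [{'point': [242.7, 330.2], 'confidence': 0.4}]
[ 0.0364 -0.091   0.1151] [-0.6 -1.1 -2.7 -0.5]
clamp_pivot [{'point': [56.3, 386.7], 'confidence': 0.57}] [{'point': [213.9, 350.3], 'confidence': 0.8}]
[0.0312 0.01   0.1194] [0.3 0.5 1.4 0. ]
```

View pics/s10.png

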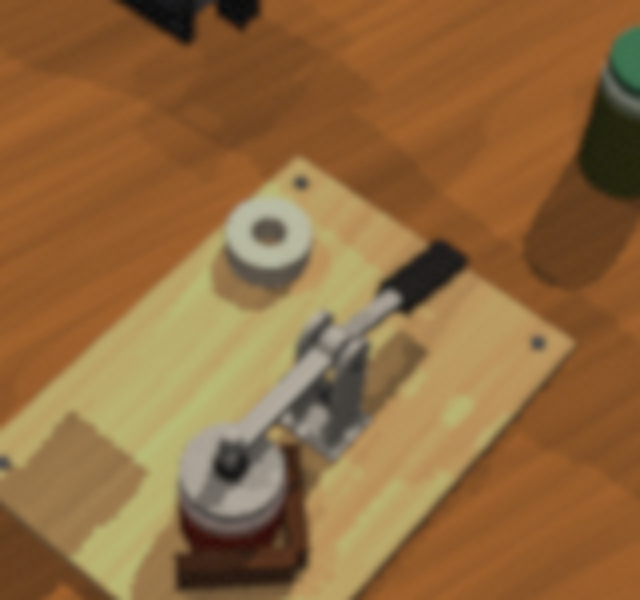

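View pics/w10.png

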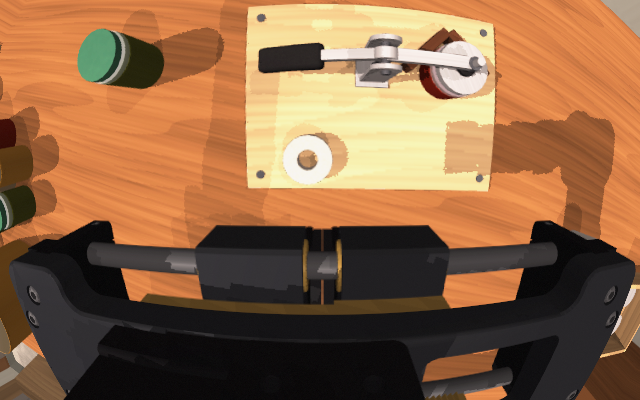

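```bash
python3 -c "
from bench import r
print(r.close_job())"
```

```text
the job is handed in; nothing more can be done
None
```

I slid the jar home into the V stop with two fingertips, pushing only. Then I backed off and pushed the clamp handle down until it snapped into lock. The arm was clear of everything when I handed in, at about 14 s of the 51 s allowed.

**Jar position:** Before clamping, the jar measured at jig (34.4, -89.8) mm, against the seat at (35, -90). It met both walls with about 13 N, almost straight along jig x. After clamping, the network's mark put it at (32.6, -89.8) mm. That 2.4 mm shortfall in x is within the network's scatter.

**Clamp lock:** In the wrist picture the grip appears at (280, 58), where I calculated it should be when locked: (279.8, 57.4). The handle's push-back force had dropped to about zero. The foot mark was at jig (36, -91) mm and 115 mm high, over the middle of the lid. I did not push the handle against its stop to test the lock by touch.

**Checks that disagreed:**
- In the last scene picture the network's clamp_grip mark was on the clamp itself, not the grip, so I dropped it. By eye the grip there was within about 5 pixels of the calculated locked position.
- Early height measurements were 5–7 mm off the text: the lid read 85 mm instead of 92, and the pivot 122 mm instead of 115. I used the text's heights for the motions.

The label roll and the taller jar stand where they were. I never approached the cup, but I took no last picture of it.

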